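Empty a footbed shell and seat it in its jig

TASK

Pick the orange footbed shell off the sloping rack, tip all three dark wooden heel blocks out of it into the open grey tray, then gently set the emptied shell upright and the right way round in the foot-shaped pocket of the jig, flat and fully home, and let go of it. Leave the blue shell and everything else on the bench where it is.

Things in the scene. Friction and masses are not known exactly. Their poses are not given: they have to be found in the camera images.
- shell: orange open-topped footbed shell (a trough), 170 mm long (x, +x to the toe), 60 mm wide (y), base 5 mm, upright walls 4 mm thick; side walls 45 mm high from x = -61 to +40 mm, 24 mm high from there to the toe. Origin: centre of the underside, z up out of the opening. About 140 g. Starts on the sloping rack, toe up, pointing away from the robot, the three blocks loose in it.
- shell_toe (a point): middle of the toe edge of the orange shell's underside, 85 mm ahead of its origin. The toe end is open (no wall) so pieces slide out there; the heel end is closed by 45 mm walls, its two rear corners cut at 45 degrees over 24 mm (heel face 12 mm wide)
- blue_shell: blue empty footbed shell, the same shape as the orange one, on the other place of the rack, 116 mm centre to centre beside it; to be left alone
- block0: dark brown wooden heel block 36 x 30 x 24 mm, 22 g, origin centre of its underside; starts in the orange shell, nearest its heel
- block1: dark brown wooden heel block 34 x 34 x 22 mm, 22 g, origin centre of its underside; starts in the middle of the orange shell
- block2: dark brown wooden heel block 32 x 28 x 26 mm, 22 g, origin centre of its underside; starts in the orange shell, nearest its toe
- rack: fixed plywood rack, 236 mm wide (y), 190 mm deep (x), its deck sloping 24 degrees up towards +x (away from the robot), 65 mm high above the origin; a dark ledge 17 mm high along the low front edge stops the heels. The blocks slide in the shell from 25 to 37 degrees of slope. Origin: centre of the underside.
- tray: fixed grey open offcut tray 180 (x) x 200 (y) x 60 mm high, walls and floor 5 mm. Origin centre of the underside, on the table.
- tray_in (a point): centre of the tray's inner floor, 5 mm above the table
- jig: fixed aluminium jig plate 214 (x) x 110 (y) x 18 mm with rails 14 mm high on it, green, red across the toe end, enclosing a foot-shaped pocket: the shell's outline with 2 mm clearance all round. Its +x points to the pocket's toe end, the heel end has the cut corners. Origin centre of the underside, on the table.
- pocket (a point): centre of the pocket's floor, 18 mm above the table: where the shell's origin goes, axes of the shell parallel to those of the jig
- pocket_toe (a point): on the pocket's floor where the middle of the shell's toe edge goes, 85 mm ahead of the pocket centre
- glue_bottle: tall amber glue bottle with a black cap, 64 mm across, 160 mm high, bystander; origin under its centre
- white_pot: white lidded pot, 56 mm across, 75 mm high, bystander; origin under its centre
- spool: red thread spool, 36 mm across, 42 mm high, standing beside the jig, bystander; origin under its centre
- hammer: hammer lying flat near the robot, bystander; origin under its middle
- rasp: rasp with dark handle and red band, 260 mm long, 13 mm high, lying flat near the robot, bystander; origin under it near the red band
- wood_last: wooden shoe last, about 170 mm long and 85 mm high, bystander at the far side; origin under its middle
- dust_brush: brush lying flat at the far side, bystander; origin under its middle
Things that resemble listed ones, but are neither listed nor needed, are in the scene too. What is shaped like the shell but green is not meant.

How it is judged:
By the outcome, as a careful person would: the job done as asked, in the order asked, and still so for the second after the job is handed in, with the robot touching nothing.
It also fails if it takes over 58 s, if anything falls off the work surface, if the arm or the gripper's body presses on something with over 40 N, if the wrist force passes 120 N, or if a joint passes its speed limit or range.

ROBOT

A 6-joint arm with a two-finger parallel gripper is mounted at the origin on the work surface. World frame = base frame: x ahead of the robot, y to its left, z up, the work surface at z = 0. Lengths are in m, angles in rad, forces in N, time in s.
With the tool pointing down it reaches from about 0.35 to 0.925 m from the base axis. Payload 6.4 kg.
Tool frame: the origin (TCP) lies on the centre line of the jaws, within the pads' length; the fingertips stand tip_extent ahead of it and the grasp point (between the pads) lies 3 mm ahead of it (tip_extent is the distance from the TCP to the fingertips, in m); z points along the fingers, y is the direction in which the jaws open and shut (so a half turn about z gives the same grasp; the last joint's range is limited). The gripper opens to 85 mm and grips with 20 to 120 N. Pads are 22 mm wide; open, the fingers measure 114 mm over their backs; the gripper's body (76 mm by 85 mm) begins 54 mm behind the grasp point. The pads swing forward as they close: fully open they stand 13 mm farther back than shut.
Start: joints at [-1.355, 0.245, 1.558, -0, 1.339, -0.174], TCP at [0.247, -0.601, 0.253] pointing down, gripper open.
Joint ranges: [-3.13, 3.13], [-1.02, 2.26], [0.13, 2.54], [-0.95, 4.09], [0.21, 2.88], [-2.74, 2.74]. Speed limits (rad/s): [2.57, 2.57, 3.14, 3.14, 3.14, 3.14].

INTERFACE

Orientations are given as a rotation vector (axis times angle).
In Python, from rig import * gives the robot as it stands.
- The arm moves only by the shell command python3 -m inch 'ROWS'. ROWS is JSON, a list of rows, each a list of 7 numbers: the shift along the tool's x, y, z in mm, then the turn, a rotation vector about the tool's x, y, z in rad, then the finger opening in mm, from 0 to 85.4. A call has 1 to 5 rows; each row shifts and turns the commanded pose from where the row before left it, along the tool's axes as they then stand; what a row does not reach is not made up. A row lasts 1/8 s, in which the tool goes at most 62.5 mm and 10.7 degrees, less where a joint would pass 70% of its speed; a pose out of reach is approached as far as the arm can. A call is refused whole if a number of a shift passes 62.5 or a number of a turn 0.188, either way. A call with a gripper value outside its range is refused whole. The fingers move at their own pace and stop on an object; the grip force is fixed at half the most. Time passes only in rows, so rows that do not move let the fingers close. It gives the time, the measured TCP pose, the force and the opening at its end, in the units of the state.
- read_state(): the state, without advancing time (a new reading comes with each control period).
- grab_frame(name): name is "side" or "top"; returns the picture (384x512x3 uint8, blue, green, red); there is no depth.
- camera_params(name): a dict with "fx", "fy", "cx", "cy" (pixels), "extrinsics" (4x4, takes a point from world to camera coordinates). Camera axes: x right, y up, looking along -z (the intrinsics and any distortion apply to the point x, -y, -z); pixel columns grow to the right and rows downward; lengths in m; the calibration is good to about 2 mm. A picture is of the moment at which its call begins. camera_params takes no time and is no camera call.
- hand_in(): hands the job in, once; it reports no verdict.
The state is a dict: "t": time; "qpos": joint angles; "joint_vel": joint speeds; "joint_efforts": joint torques, N m; "tool_pos": TCP position; "orientation": TCP orientation; "force": force on the tool from outside, world axes, zero at the start; "moment": the same for the moment, N m; "width": finger opening in m.
Only numpy, scipy, OpenCV 4.12 (cv2) and the standard library are available. Lean on these libraries where they do the work, as an engineer would, in place of code of your own. Each camera call takes 0.05 s, during which the arm holds its last target.

## Working session

There is one attempt and no reset: what is moved stays moved. The work goes in short steps, Python scripts to look and compute and a shell command to move; the robot and the scene stay as the last step left them, time stands still between calls to the robot, and variables do not carry over. Pictures are saved under pics/ and viewed, and the job is handed in when it is done.

```bash
ls; mkdir -p pics
python3 - <<'E'
from rig import *
import cv2
s=read_state();print(s)
for n in("side","top"):
    im=grab_frame(n);cv2.imwrite(f"pics/{n}0.png",im)
    print(n,camera_params(n))
E
```

```text
pics
{'t': 0.0, 'qpos': array([-1.35508588e+00,  2.45827330e-01,  1.55903677e+00, -3.93245065e-05,
        1.33870771e+00, -1.74097645e-01]), 'joint_vel': array([ 0.00019481,  0.00028301,  0.00113741, -0.00017101,  0.00119934,
       -0.00044595]), 'joint_efforts': array([-8.28746925e-04, -4.29504848e+01, -3.26136732e+01, -2.50582289e-04,
        5.36268970e-03,  2.52523485e-06]), 'tool_pos': array([ 0.24689076, -0.60071465,  0.25215958]), 'orientation': array([-3.08016730e+00, -6.08070702e-01,  1.24688314e-04]), 'force': array([0.14605899, 0.46890119, 0.5050498 ]), 'moment': array([ 0.06002801, -0.04414881, -0.01934023]), 'width': 0.08536384787299459}
side {'fx': 482.0382516661902, 'fy': 482.0382516661902, 'cx': 251.23197941105977, 'cy': 196.90166475462058, 'extrinsics': array([[ 0.94687706, -0.32123008, -0.0153319 , -0.51777381],
       [ 0.23779143,  0.66723818,  0.70586716, -0.18756972],
       [-0.21651573, -0.67201522,  0.70817828, -1.41433691],
       [ 0.        ,  0.        ,  0.        ,  1.        ]])}
top {'fx': 355.04329522662897, 'fy': 355.04329522662897, 'cx': 254.7099933779604, 'cy': 196.1112714054729, 'extrinsics': array([[-0.02597165, -0.99957492,  0.0132457 ,  0.01485253],
       [ 0.98343975, -0.02317052,  0.17974813, -0.5572244 ],
       [-0.17936481,  0.0176947 ,  0.98362349, -0.86986517],
       [ 0.        ,  0.        ,  0.        ,  1.        ]])}
```

View pics/top0.png

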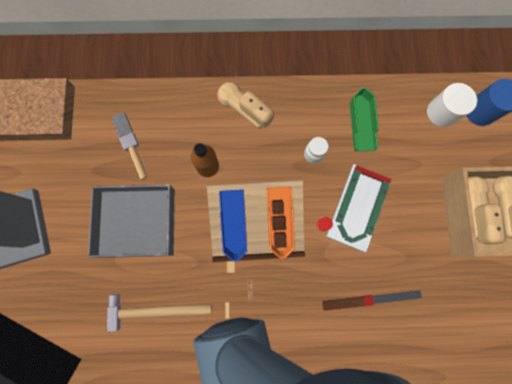

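View pics/side0.png

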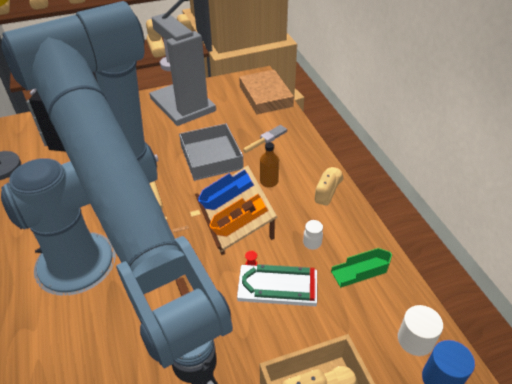

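```bash
cat > h.py <<'E'
import numpy as np, cv2
from rig import *
from scipy.spatial.transform import Rotation as R
def cam(n): 
    p=camera_params(n);return p,np.array(p["extrinsics"])
def proj(n,P):
    p,E=cam(n);c=(E[:3,:3]@np.atleast_2d(P).T).T+E[:3,3]
    return np.c_[p["cx"]+p["fx"]*c[:,0]/-c[:,2],p["cy"]-p["fy"]*c[:,1]/-c[:,2]]
def ray(n,uv):
    p,E=cam(n);d=np.array([(uv[0]-p["cx"])/p["fx"],-(uv[1]-p["cy"])/p["fy"],-1.])
    return -E[:3,:3].T@E[:3,3],E[:3,:3].T@d
def onz(n,uv,z):
    o,d=ray(n,uv);return o+d*(z-o[2])/d[2]
def tri(ut,us):
    o1,d1=ray("top",ut);o2,d2=ray("side",us)
    A=np.c_[d1,-d2];t=np.linalg.lstsq(A,o2-o1,rcond=None)[0]
    a,b=o1+t[0]*d1,o2+t[1]*d2
    return (a+b)/2,np.linalg.norm(a-b)
def up(src,box,f,out):
    im=cv2.imread(src) if isinstance(src,str) else src
    x0,y0,x1,y1=box;c=cv2.resize(im[y0:y1,x0:x1],None,fx=f,fy=f,interpolation=cv2.INTER_CUBIC);cv2.imwrite(out,c)
E
python3 - <<'E'
import rig;print([k for k in dir(rig) if k[0]!='_'])
from h import *
up("pics/top0.png",(200,160,400,270),4,"pics/c1.png")
up("pics/side0.png",(170,110,330,320),2.85,"pics/c2.png")
up("pics/top0.png",(80,170,190,270),5,"pics/c3.png")
E
```

```text
['MotionError', 'camera_params', 'grab_frame', 'hand_in', 'read_state', 'tip_extent']
```

View pics/c1.png

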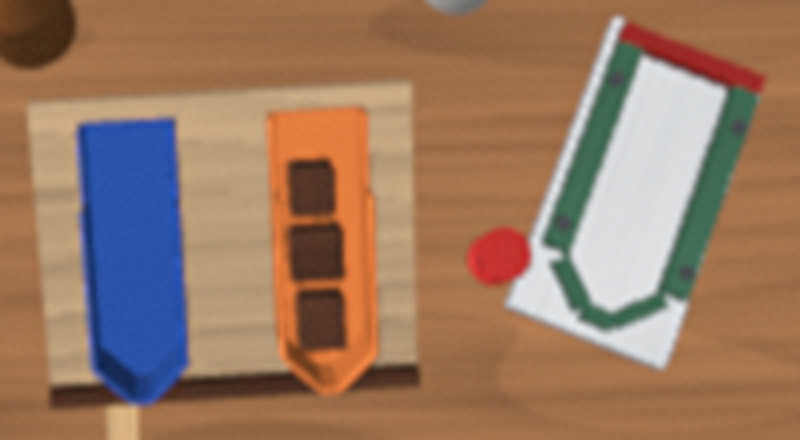

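View pics/c2.png

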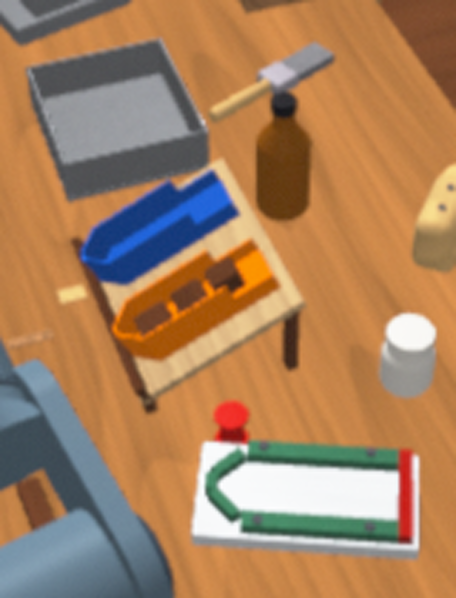

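View pics/c3.png

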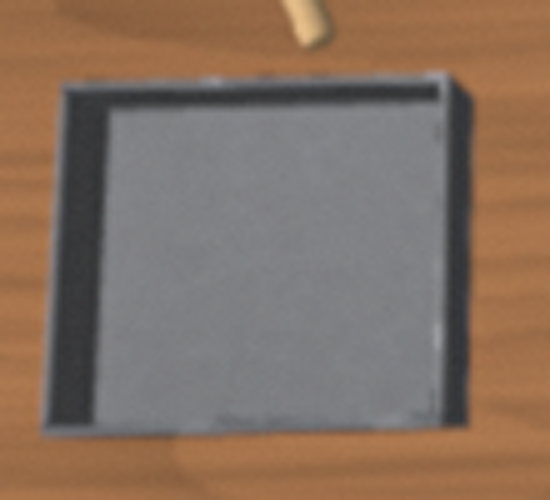

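Run:
```python
from h import *
np.set_printoptions(precision=4,suppress=True)
print("tip",tip_extent)
print("cams",ray("top",(0,0))[0],ray("side",(0,0))[0])
T=lambda x,y:(200+x/4,160+y/4)
S=lambda x,y:(170+x/2.85,110+y/2.85)
for n,a,b in [("rack far L",T(27,102),S(222,162)),("rack far R",T(412,83),S(302,303)),
 ("toe R top",T(365,110),S(267,243)) ,("toe L?",T(268,113),S(245,245)),
 ("heel",T(330,392),S(122,335)),
 ("jig toe R",T(765,85),S(416,545)),("jig toe L",T(618,18),S(418,452)),("jig heelL",T(507,303),S(205,443)),("jig heelR",T(666,368),S(195,543))]:
    print(n,*tri(a,b))
for n,p in [("jigtL",(618,18)),("jighL",(507,303)),("jighR",(666,368))]: print(n,onz("top",T(*p),.018))
C=lambda x,y:(80+x/5,170+y/5)
for p in [(66,86),(446,76),(45,432),(442,428)]: print("tray",onz("top",C(*p),.06))
print("spool",onz("top",T(498,256),.042))
```

```text
tip 0.022
cams [0.3924 0.0173 0.9556] [ 0.2286 -0.9916  1.1261]
rack far L [0.5782 0.1198 0.0951] 0.0010660757566913568
rack far R [ 0.5837 -0.1182  0.1016] 0.0001786289594104096
toe R top [ 0.5572 -0.0814  0.1608] 0.003690422821253589
toe L? [ 0.5597 -0.0276  0.1096] 0.011088425479031251
heel [ 0.4021 -0.0644  0.0628] 0.009274105195721125
jig toe R [ 0.5988 -0.3714  0.0211] 0.0075633027164186345
jig toe L [ 0.6462 -0.2746  0.0211] 0.004128453261767084
jig heelL [ 0.454  -0.1881  0.0129] 0.002211646518714121
jig heelR [ 0.4095 -0.2923  0.0073] 0.0034239543539265815
jigtL [ 0.6449 -0.2752  0.018 ]
jighL [ 0.4526 -0.1868  0.018 ]
jighR [ 0.4076 -0.2886  0.018 ]
tray [0.5886 0.4141 0.06  ]
tray [0.5894 0.2202 0.06  ]
tray [0.4139 0.4147 0.06  ]
tray [0.4108 0.2192 0.06  ]
spool [ 0.4814 -0.1776  0.042 ]
```

```bash
cat >> h.py <<'E'
C0=np.array([0.,0.,0.065])
def rackframe(yaw,c):
    ex=np.array([np.cos(yaw)*np.cos(np.radians(24)),np.sin(yaw)*np.cos(np.radians(24)),np.sin(np.radians(24))])
    ey=np.array([-np.sin(yaw),np.cos(yaw),0]);ez=np.cross(ex,ey)
    return np.c_[ex,ey,ez]
def onplane(n,uv,M,c,h):
    o,d=ray(n,uv);q=M.T@(o-c);e=M.T@d
    t=(h-q[2])/e[2];return (q+t*e)
E
python3 - <<'E'
from h import *
np.set_printoptions(precision=4,suppress=True)
T=lambda x,y:(200+x/4-.4,160+y/4-.4)
yaw=np.radians(1.4)
# far edge centre of deck at z~.1036
fl,fr=onz("top",T(27,102),.1036),onz("top",T(412,83),.1036);print(fl,fr)
mid=(fl+fr)/2;M0=rackframe(yaw,0)
for half in (.095,.095/np.cos(np.radians(24))):
    c=mid-M0[:,0]*half; c=c+0; print("c",c)
im=cv2.imread("pics/top0.png");hsv=cv2.cvtColor(im,cv2.COLOR_BGR2HSV)
print(hsv[182,285],hsv[165,250],hsv[220,385])
m=cv2.inRange(hsv,(5,200,150),(16,255,255));m[:, :255]=0;m[:,310:]=0;m[:170]=0;m[270:]=0
n,l,st,ce=cv2.connectedComponentsWithStats(m);print(st,ce)
cs,_=cv2.findContours(m,cv2.RETR_EXTERNAL,cv2.CHAIN_APPROX_NONE);k=max(cs,key=cv2.contourArea)[:,0]
for r in range(184,262,4):
    row=k[k[:,1]==r][:,0]
    if len(row): print(r,row.min(),row.max())
c=mid-M0[:,0]*.095
for nm,p,h in [("toe",T(318,108),0),("heel",T(330,393),.045),("ledge L",T(50,404),.017),("ledgeR",T(418,384),.017)]:
    q=onplane("top",p,M0,c,h);print(nm,q,c+M0@q)
for r in(212,220,228,236,244):
    row=k[k[:,1]==r][:,0];q=onplane("top",(row.max(),r),M0,c,.045);q2=onplane("top",(row.min(),r),M0,c,.045);q3=onplane("top",(row.min(),r),M0,c,.0);print(q,q2,q3)
E
```

```text
[0.5779 0.1197 0.1036] [ 0.5844 -0.117   0.1036]
c [ 0.4944 -0.0008  0.065 ]
c [ 0.4862 -0.001   0.0613]
[ 17  88 195] [ 14 137 153] [ 13 138 165]
[[     0      0    512    384 196608]] [[255.5 191.5]]Traceback (most recent call last):
  File "<stdin>", line 14, in <module>
ValueError: max() iterable argument is empty
```

Run:
```python
from h import *
np.set_printoptions(precision=4,suppress=True)
T=lambda x,y:(200+x/4-.4,160+y/4-.4)
yaw=np.radians(1.4)
fl,fr=onz("top",T(27,102),.1036),onz("top",T(412,83),.1036)
mid=(fl+fr)/2;M0=rackframe(yaw,0)
im=cv2.imread("pics/top0.png");hsv=cv2.cvtColor(im,cv2.COLOR_BGR2HSV)
print(hsv[194,280],hsv[230,270],hsv[240,293])
m=((hsv[...,1]>185)&(hsv[...,0]<14)&(hsv[...,2]>110)).astype(np.uint8);m[:, :262]=0;m[:,300:]=0;m[:180]=0;m[264:]=0
cs,_=cv2.findContours(m,cv2.RETR_EXTERNAL,cv2.CHAIN_APPROX_NONE);k=max(cs,key=cv2.contourArea)[:,0]
for r in range(184,262,4):
    row=k[k[:,1]==r][:,0]
    if len(row): print(r,row.min(),row.max())
c=mid-M0[:,0]*.095
for nm,p,h in [("toe",T(318,108),0),("heel",T(330,393),.045),("ledge L",T(50,404),.017),("ledgeR",T(418,384),.017)]:
    q=onplane("top",p,M0,c,h);print(nm,q,c+M0@q)
for r in(212,220,228,236,244):
    row=k[k[:,1]==r][:,0];q=onplane("top",(row.max()+.5,r),M0,c,.045);q2=onplane("top",(row.min()-.5,r),M0,c,.045);q3=onplane("top",(row.min()-.5,r),M0,c,.0);print(q,q2,q3)
```

```text
[ 11 183 227] [ 11 185 220] [ 11 182 224]
188 289 290
192 268 290
196 268 290
200 269 290
204 269 290
208 269 291
212 269 291
216 269 291
220 269 291
224 270 292
228 270 292
232 270 292
236 270 292
240 270 292
244 271 292
248 272 291
252 274 286
256 279 284
toe [ 0.0824 -0.06    0.    ] [ 0.5711 -0.0589  0.0985]
heel [-0.0872 -0.0588  0.045 ] [ 0.3979 -0.0619  0.0706]
ledge L [-0.0973  0.1162  0.017 ] [0.3958 0.113  0.0409]
ledgeR [-0.0965 -0.1177  0.017 ] [ 0.4023 -0.1208  0.0413]
[ 0.0289 -0.0838  0.045 ] [ 0.0317 -0.029   0.045 ] [ 0.0185 -0.0318  0.    ]
[ 0.009  -0.0835  0.045 ] [ 0.0118 -0.0284  0.045 ] [-0.0025 -0.0311  0.    ]
[-0.0113 -0.0856  0.045 ] [-0.0084 -0.0301  0.045 ] [-0.0239 -0.033   0.    ]
[-0.0317 -0.0853  0.045 ] [-0.0288 -0.0295  0.045 ] [-0.0453 -0.0323  0.    ]
[-0.0523 -0.085   0.045 ] [-0.0495 -0.0313  0.045 ] [-0.0672 -0.0342  0.    ]
```

```bash
cat >> h.py <<'E'
def plan(pt,Rt,n=None,p0=None,R0=None):
    """identical body-frame rows from the present pose to the target pose"""
    s=read_state()
    p0=s["tool_pos"] if p0 is None else p0;R0=R.from_rotvec(s["orientation"]).as_matrix() if R0 is None else R0
    w=R.from_matrix(R0.T@Rt).as_rotvec();d=R0.T@(pt-p0)
    n0=max(np.linalg.norm(w)/.175,np.linalg.norm(d)/.058)
    n=n or int(np.ceil(n0+.001));Rk=R.from_rotvec(w/n).as_matrix()
    A=sum(np.linalg.matrix_power(Rk,k) for k in range(n))
    return n,np.round(np.linalg.solve(A,d)*1000,1),np.round(w/n,4)
def show():
    s=read_state();r=R.from_rotvec(s["orientation"]).as_matrix()
    print("t%.2f"%s["t"],"p",np.round(s["tool_pos"],4),"x",np.round(r[:,0],3),"z",np.round(r[:,2],3),"F",np.round(s["force"],1),"M",np.round(s["moment"],2),"w",round(s["width"],4),"q",np.round(s["qpos"],2))
def shellpose(yaw,tilt):
    """shell axes: yaw about z, tilt = toe-up angle. returns columns ex,ey,ez"""
    return R.from_euler('ZY',[yaw,-tilt]).as_matrix()
D=np.diag([1,-1,-1.])
E
python3 - <<'E'
from h import *
so=np.array([.4936,-.0593,.064]);S=shellpose(np.radians(1.4),np.radians(24))
tgt=so+S@[-.005,0,.040]; print(S,tgt)
for b in(.10,0): print(tgt+S[:,2]*b, plan(tgt+S[:,2]*b,S@D))
show()
E
```

```text
[[ 9.13272755e-01 -2.44321782e-02 -4.06615228e-01]
 [ 2.23199054e-02  9.99701490e-01 -9.93746212e-03]
 [ 4.06736643e-01 -8.67361738e-19  9.13545458e-01]] [ 0.47276903 -0.0598091   0.09850814]
[ 0.4321075  -0.06080284  0.18986268] (10, array([ 28.9, -48.9,  11.3]), array([-0.0078,  0.0414,  0.036 ]))
[ 0.47276903 -0.0598091   0.09850814] (11, array([ 28.2, -44. ,  19.2]), array([-0.0071,  0.0377,  0.0327]))
t0.10 p [ 0.2469 -0.6008  0.2523] x [0.925 0.38  0.   ] z [-0.     0.002 -1.   ] F [ 0.8  0.8 -0.2] M [ 0.   -0.06  0.02] w 0.0853 q [-1.36  0.25  1.56 -0.    1.34 -0.17]
```

Candidates for "the shell", by top-image pixel:
- Blue shell at (233,222): to be left alone.
- Orange shell at (280,222): holds three dark blocks.
- Green look-alike at (364,120): not meant.
- Jig pocket at (360,208): the goal, green rails, red toe bar at the far end.

The close crop confirms the orange trough with three blocks in it, so that is the target. The tray is the grey one at (131,220), and the dark tray-like thing at (20,230) is not it. The measured shell length is 169.6 mm and the rack width is 237 mm, which agree with the sizes given.

```bash
python3 -m inch '[[29,-49,11,-0.008,0.041,0.036,85],[29,-49,11,-0.008,0.041,0.036,85],[29,-49,11,-0.008,0.041,0.036,85],[29,-49,11,-0.008,0.041,0.036,85],[29,-49,11,-0.008,0.041,0.036,85]]'; python3 -m inch '[[29,-49,11,-0.008,0.041,0.036,85],[29,-49,11,-0.008,0.041,0.036,85],[29,-49,11,-0.008,0.041,0.036,85],[29,-49,11,-0.008,0.041,0.036,85],[29,-49,11,-0.008,0.041,0.036,85]]'
cat > goal.py <<'E'
from h import *
so=np.array([.4936,-.0593,.064]);S=shellpose(np.radians(1.4),np.radians(24))
tgt=so+S@[-.005,0,.040]
E
python3 - <<'E'
from goal import *
show(); print(plan(tgt+S[:,2]*.05,S@D),plan(tgt,S@D))
for n in("side","top"): cv2.imwrite(f"pics/{n}1.png",grab_frame(n))
up("pics/top1.png",(200,160,330,280),5,"pics/c4.png")
E
```

```text
t: 0.72
tool_pos: [0.3122, -0.321, 0.2069]
orientation: [-3.106, -0.323, -0.329]
force: [0.5, -0.2, -0.0]
width: 0.0847
t: 1.35
tool_pos: [0.4327, -0.0586, 0.1923]
orientation: [-3.072, -0.035, -0.651]
force: [1.0, -0.8, 0.0]
width: 0.0853
t1.35 p [ 0.4327 -0.0586  0.1923] x [0.914 0.022 0.406] z [ 0.406  0.005 -0.914] F [ 1.  -0.8  0. ] M [-0.02  0.15 -0.05] w 0.0853 q [-0.51 -0.48  2.37  0.26  0.9   0.91]
(1, array([-1.5,  2. , 52. ]), array([ 0.0046,  0.0013, -0.0008])) (2, array([-0.7,  0.9, 51. ]), array([ 0.0023,  0.0006, -0.0004]))
```

View pics/side1.png

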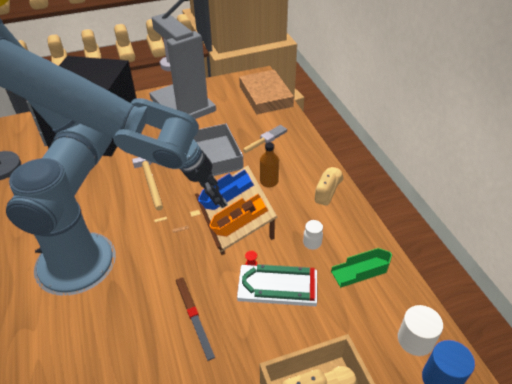

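The side view shows the gripper at (215,190), above and behind the orange shell. I'll come down halfway and check the alignment.

```bash
python3 -m inch '[[-1,2,26,0.004,0.001,0,85],[0,0,26,0,0,0,85]]'
python3 - <<'E'
from goal import *
show(); print(plan(tgt,S@D))
for n in("side","top"): cv2.imwrite(f"pics/{n}2.png",grab_frame(n))
up("pics/top2.png",(200,160,330,280),5,"pics/c4.png")
up("pics/side2.png",(170,140,300,260),5,"pics/c5.png")
E
```

```text
t: 1.7
tool_pos: [0.4529, -0.0622, 0.144]
orientation: [-3.069, -0.039, -0.65]
force: [-0.2, -0.4, -0.2]
width: 0.0851
t1.70 p [ 0.4529 -0.0622  0.144 ] x [0.914 0.024 0.405] z [ 0.405  0.009 -0.914] F [-0.2 -0.4 -0.2] M [-0.03  0.18 -0.01] w 0.0851 q [-0.49 -0.32  2.36  0.29  0.76  0.87]
(1, array([-0.2, -1.9, 49.7]), array([0.0007, 0.0018, 0.0014]))
```

View pics/c4.png

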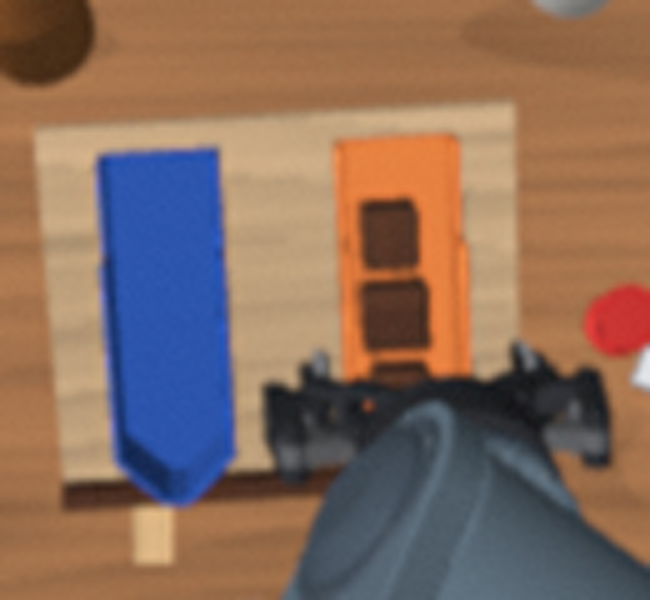

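View pics/c5.png

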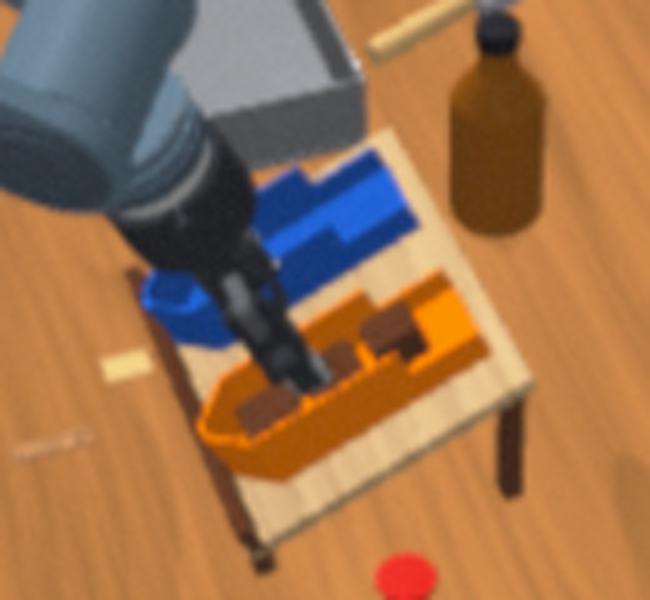

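Both crops show the open fingers straddling the orange shell, with tips at crop (320,360) and (520,350). The blue shell is well clear. The TCP sits about 2 mm too far right, which the plan corrects. Next I descend and close.

```bash
python3 -m inch '[[0,-2,25,0,0.001,0,85],[0,0,20,0,0,0,85],[0,0,5,0,0,0,85],[0,0,0,0,0,0,85]]'
python3 - <<'E'
from goal import *
show(); print(plan(tgt,S@D))
E
python3 -m inch '[[0,0,0,0,0,0,50],[0,0,0,0,0,0,50],[0,0,0,0,0,0,50],[0,0,0,0,0,0,50]]'
python3 - <<'E'
from goal import *
show(); print(plan(tgt,S@D))
for n in("side","top"): cv2.imwrite(f"pics/{n}3.png",grab_frame(n))
up("pics/side3.png",(170,140,300,260),5,"pics/c6.png")
E
```

```text
t: 2.3
tool_pos: [0.4728, -0.0598, 0.0993]
orientation: [-3.069, -0.038, -0.65]
force: [-0.6, 0.2, -0.9]
width: 0.085
t2.30 p [ 0.4728 -0.0598  0.0993] x [0.914 0.023 0.406] z [ 0.406  0.01  -0.914] F [-0.6  0.2 -0.9] M [-0.01  0.18  0.01] w 0.085 q [-0.46 -0.15  2.33  0.33  0.62  0.85]
(1, array([-0.4, -0. ,  0.7]), array([0.0003, 0.0011, 0.0006]))
t: 2.8
tool_pos: [0.473, -0.0598, 0.1]
orientation: [-3.069, -0.041, -0.651]
force: [-9.4, -1.0, 9.0]
width: 0.0591
t2.80 p [ 0.473  -0.0598  0.1   ] x [0.913 0.024 0.406] z [ 0.406  0.009 -0.914] F [-9.4 -1.   9. ] M [-0.15  0.79 -0.07] w 0.0591 q [-0.46 -0.16  2.33  0.33  0.62  0.85]
(1, array([-0.8,  0. ,  1.2]), array([0.0007, 0.0006, 0.0022]))
```

View pics/c6.png

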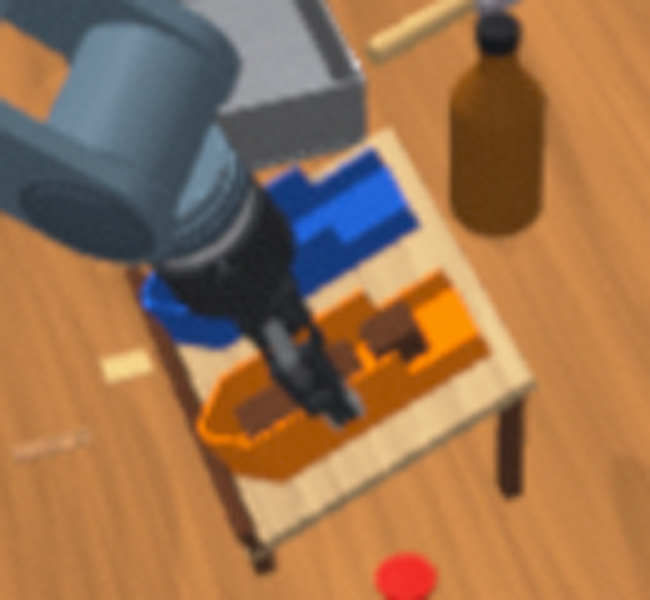

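The jaws closed to 59.1 mm on the 60 mm walls, so I have a grasp. I'll lift gently, square to the deck.

```bash
python3 -m inch '[[0,0,-6,0,0,0,50],[0,0,-15,0,0,0,50],[0,0,-25,0,0,0,50],[0,0,-25,0,0,0,50],[0,0,-25,0,0,0,50]]'
python3 - <<'E'
from goal import *
show()
for n in("side","top"): cv2.imwrite(f"pics/{n}4.png",grab_frame(n))
up("pics/side4.png",(150,100,310,260),4,"pics/c7.png")
E
```

```text
t: 3.52
tool_pos: [0.4329, -0.0601, 0.1869]
orientation: [-3.069, -0.039, -0.649]
force: [-0.1, -0.5, -1.9]
width: 0.0587
t3.52 p [ 0.4329 -0.0601  0.1869] x [0.914 0.023 0.405] z [ 0.405  0.01  -0.914] F [-0.1 -0.5 -1.9] M [0.02 0.34 0.05] w 0.0587 q [-0.51 -0.47  2.37  0.27  0.89  0.9 ]
```

View pics/c7.png

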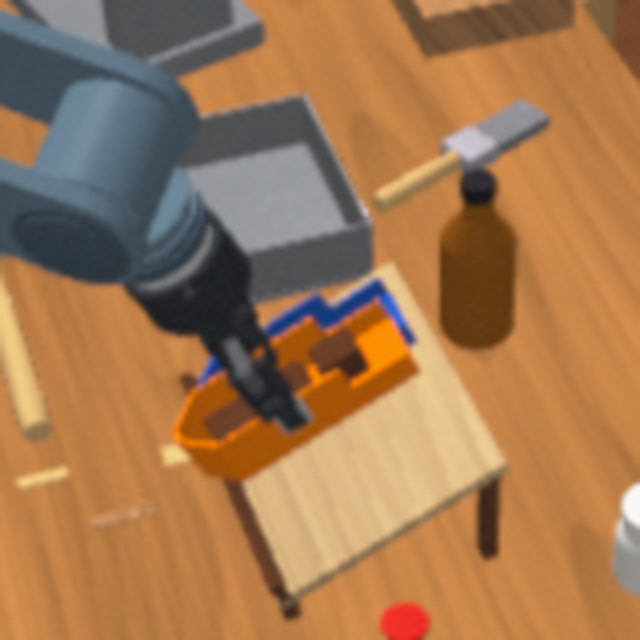

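Lifted. The weight on the wrist is 1.9 N, which matches shell plus three blocks, and all three blocks are still inside. Next is the route to the tray.

```bash
cat >> h.py <<'E'
GX,GZ=-.005,.041
def tcp_toe(toe,yaw,tilt):
    S=shellpose(np.radians(yaw),np.radians(tilt))
    return np.array(toe)+S@[GX-.085,0,GZ],S@D
def axis_dir(yaw): return np.array([np.cos(np.radians(yaw)),np.sin(np.radians(yaw)),0])
E
python3 - <<'E'
from h import *
print("bottle base",onz("side",(269,184),0),"top cap",onz("top",(200,150),.16))
s=read_state();p0=s["tool_pos"];R0=R.from_rotvec(s["orientation"]).as_matrix()
a,Ra=p0+[0,.02,.08],R0
print(plan(a,Ra,4))
b,Rb=tcp_toe(np.array([.50,.317,.21])-.015*axis_dir(30),30,15);print(b,plan(b,Rb,10,a,Ra))
for t in(-20,-45,-60,-65):
    for z in (.09,): print(t,*tcp_toe(np.array([.50,.317,z])-.015*axis_dir(30),30,t)[0])
E
```

```text
bottle base [0.64942975 0.11514609 0.        ] top cap [0.64954904 0.12755094 0.16      ]
(4, array([  8.3,  -4.9, -18.2]), array([0., 0., 0.]))
[0.40253325 0.26072755 0.22630924] (10, array([  2.8, -30.4,   5.3]), array([ 0.0171, -0.0156, -0.0469]))
-20 0.4259119510635567 0.2742252450028103 0.15930921035153242
-45 0.45700336959413945 0.2921758838609296 0.18263098833543773
-60 0.47878847577293365 0.304753520777581 0.18844228634059948
-65 0.48625009362995064 0.30906148785591986 0.18889504956466718
```

```bash
python3 -m inch '[[8,-5,-18,0,0,0,50],[8,-5,-18,0,0,0,50],[8,-5,-18,0,0,0,50],[8,-5,-18,0,0,0,50]]'; python3 -m inch '[[3,-15,3,0.009,-0.008,-0.023,50],[3,-30,5,0.017,-0.016,-0.047,50],[3,-30,5,0.017,-0.016,-0.047,50],[3,-30,5,0.017,-0.016,-0.047,50],[3,-30,5,0.017,-0.016,-0.047,50]]'; python3 -m inch '[[3,-30,5,0.017,-0.016,-0.047,50],[3,-30,5,0.017,-0.016,-0.047,50],[3,-30,5,0.017,-0.016,-0.047,50],[3,-30,5,0.017,-0.016,-0.047,50]]'
python3 - <<'E'
from h import *
show()
b,Rb=tcp_toe(np.array([.50,.317,.16])-.015*axis_dir(30),30,0);print(b,plan(b,Rb,5))
for n in("side","top"): cv2.imwrite(f"pics/{n}5.png",grab_frame(n))
E
```

```text
t: 4.12
tool_pos: [0.4331, -0.0399, 0.2643]
orientation: [-3.068, -0.039, -0.647]
force: [-0.0, 0.3, -2.8]
width: 0.0586
t: 4.75
tool_pos: [0.4401, 0.097, 0.2475]
orientation: [-3.036, -0.386, -0.525]
force: [0.2, -0.0, -1.8]
width: 0.059
t: 5.25
tool_pos: [0.4183, 0.216, 0.2315]
orientation: [-2.974, -0.683, -0.414]
force: [0.2, -0.6, -1.2]
width: 0.0587
t5.25 p [0.4183 0.216  0.2315] x [0.866 0.419 0.273] z [ 0.246  0.12  -0.962] F [ 0.2 -0.6 -1.2] M [-0.06  0.15  0.01] w 0.0587 q [ 0.2  -0.34  2.18  0.08  1.04  1.29]
[0.40906733 0.2645     0.201     ] (5, array([ 1.8, -9.5,  6.5]), array([ 0.0019, -0.0553, -0.0144]))
```

View pics/side5.png

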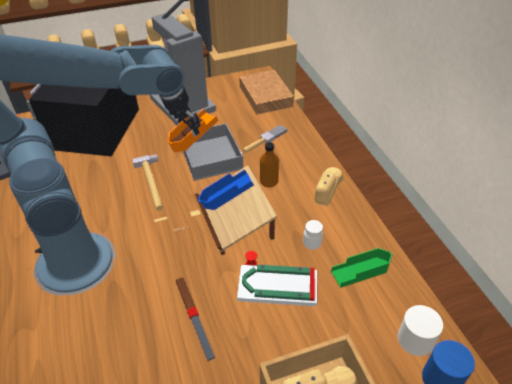

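View pics/top5.png

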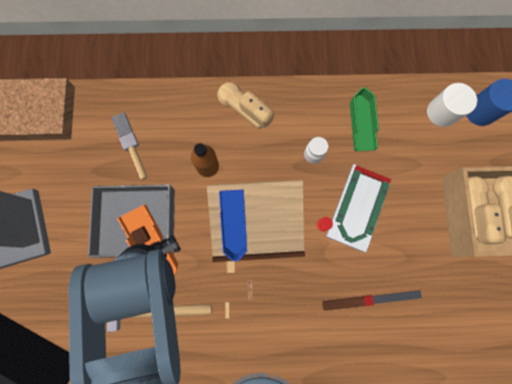

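The shell at top (145,225) now hangs over the tray, toe pointing away, with the blue shell undisturbed. Next is the swing to level, toe over the tray.

```bash
python3 -m inch '[[2,-9.5,6.5,0.002,-0.055,-0.014,50],[2,-9.5,6.5,0.002,-0.055,-0.014,50],[2,-9.5,6.5,0.002,-0.055,-0.014,50],[2,-9.5,6.5,0.002,-0.055,-0.014,50],[2,-9.5,6.5,0.002,-0.055,-0.014,50]]'
python3 - <<'E'
from h import *
show()
b,Rb=tcp_toe(np.array([.50,.317,.09])-.015*axis_dir(30),30,-20);print(b,plan(b,Rb,5))
c,Rc=tcp_toe(np.array([.50,.317,.085])-.015*axis_dir(30),30,-60);print(c,plan(c,Rc,10,b,Rb))
E
```

```text
t: 5.98
tool_pos: [0.4109, 0.2639, 0.2017]
orientation: [-3.036, -0.807, -0.003]
force: [0.3, -0.7, -2.6]
width: 0.0587
t5.97 p [0.4109 0.2639 0.2017] x [0.868 0.497 0.002] z [ 0.001  0.001 -1.   ] F [ 0.3 -0.7 -2.6] M [ 0.07 -0.01  0.02] w 0.0587 q [ 0.34 -0.09  2.01  0.    1.22  1.39]
[0.42591195 0.27422525 0.15930921] (5, array([ 4.8, -0.3,  7.9]), array([-0.0001, -0.0701, -0.0008]))
[0.47878848 0.30475352 0.18344229] (10, array([ 3.4, -0. , -5.8]), array([ 0.    , -0.0698, -0.    ]))
```

```bash
python3 -m inch '[[5,0,8,0,-0.07,0,50],[5,0,8,0,-0.07,0,50],[5,0,8,0,-0.07,0,50],[5,0,8,0,-0.07,0,50],[5,0,8,0,-0.07,0,50]]'; python3 -m inch '[[3.5,0,-6,0,-0.07,0,50],[3.5,0,-6,0,-0.07,0,50],[3.5,0,-6,0,-0.07,0,50],[3.5,0,-6,0,-0.07,0,50],[3.5,0,-6,0,-0.07,0,50]]'
python3 - <<'E'
from h import *
show()
for n in("side","top"): cv2.imwrite(f"pics/{n}6.png",grab_frame(n))
up("pics/side6.png",(140,70,270,200),4,"pics/c8.png")
E
```

```text
t: 6.6
tool_pos: [0.428, 0.2733, 0.1588]
orientation: [2.909, 0.773, -0.511]
force: [0.4, -1.0, -1.5]
width: 0.0591
t: 7.22
tool_pos: [0.4536, 0.288, 0.1772]
orientation: [2.704, 0.718, -0.983]
force: [-0.3, 0.2, -2.0]
width: 0.0589
t7.22 p [0.4536 0.288  0.1772] x [ 0.665  0.38  -0.642] z [-0.558 -0.319 -0.767] F [-0.3  0.2 -2. ] M [ 0.28 -0.49 -0.03] w 0.0589 q [ 0.39  0.46  1.54 -0.09  1.84  1.45]
```

View pics/c8.png

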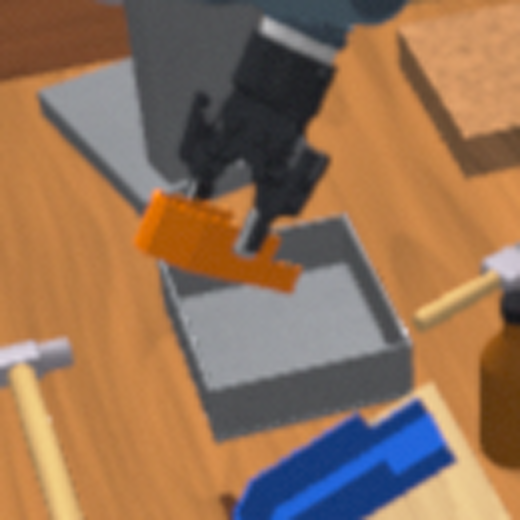

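The shell is at 40° toe-down over the tray and no block is out yet. Tilting on to 60°.

```bash
python3 -m inch '[[3.5,0,-6,0,-0.07,0,50],[3.5,0,-6,0,-0.07,0,50],[3.5,0,-6,0,-0.07,0,50],[3.5,0,-6,0,-0.07,0,50],[3.5,0,-6,0,-0.07,0,50]]'; python3 -m inch '[[0,0,0,0,0,0,50],[0,0,0,0,0,0,50],[0,0,0,0,0,0,50]]'
python3 - <<'E'
from h import *
show()
for n in("side","top"): cv2.imwrite(f"pics/{n}7.png",grab_frame(n))
a=cv2.imread("pics/side7.png")[70:200,140:270];b=cv2.imread("pics/top7.png")[160:290,60:190]
cv2.imwrite("pics/c9.png",cv2.resize(np.hstack([a,b]),None,fx=3,fy=3,interpolation=cv2.INTER_CUBIC))
E
```

```text
t: 7.95
tool_pos: [0.4826, 0.3047, 0.1849]
orientation: [2.435, 0.647, -1.404]
force: [0.0, 0.0, -1.7]
width: 0.059
t: 8.32
tool_pos: [0.4823, 0.3049, 0.1859]
orientation: [2.436, 0.648, -1.401]
force: [-0.7, 0.1, -0.9]
width: 0.059
t8.32 p [0.4823 0.3049 0.1859] x [ 0.436  0.249 -0.864] z [-0.75  -0.43  -0.503] F [-0.7  0.1 -0.9] M [ 0.29 -0.59 -0.01] w 0.059 q [ 0.41  0.7   1.29 -0.12  2.19  1.44]
```

View pics/c9.png

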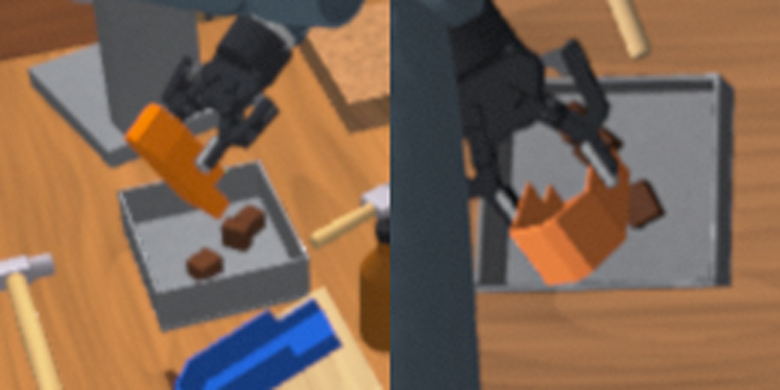

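Blocks are in the tray: one at side-crop (205,263) and a cluster, possibly two, at (240,227). I'll tip a little further, then raise straight up and level to look inside the shell.

```bash
python3 -m inch '[[3.5,0,-7,0,-0.06,0,50],[3.5,0,-7,0,-0.06,0,50],[0,0,0,0,0,0,50],[0,0,0,0,0,0,50],[0,0,0,0,0,0,50]]'
python3 - <<'E'
from h import *
show()
s=read_state();p0=s["tool_pos"];R0=R.from_rotvec(s["orientation"]).as_matrix()
a=p0+[0,0,.07];print(plan(a,R0,4))
b,Rb=tcp_toe(np.array([.49,.311,.17]),30,0);print(plan(b,Rb,10,a,R0),b)
for n in("side","top"): cv2.imwrite(f"pics/{n}8.png",grab_frame(n))
E
```

```text
t: 9.05
tool_pos: [0.4959, 0.3128, 0.1865]
orientation: [2.33, 0.62, -1.534]
force: [0.4, -0.6, -1.1]
width: 0.0589
t9.05 p [0.4959 0.3128 0.1865] x [ 0.343  0.196 -0.919] z [-0.797 -0.457 -0.395] F [ 0.4 -0.6 -1.1] M [ 0.34 -0.57  0.02] w 0.0589 q [ 0.41  0.79  1.2  -0.14  2.31  1.43]
(4, array([-16.1,   0. ,  -6.9]), array([0., 0., 0.]))
(10, array([-5.3, -0.1,  9.9]), array([-0.0002,  0.1164, -0.0003])) [0.41205771 0.266      0.211     ]
```

```bash
python3 -m inch '[[-16,0,-7,0,0,0,50],[-16,0,-7,0,0,0,50],[-16,0,-7,0,0,0,50],[-16,0,-7,0,0,0,50]]'; python3 -m inch '[[-5,0,10,0,0.116,0,50],[-5,0,10,0,0.116,0,50],[-5,0,10,0,0.116,0,50],[-5,0,10,0,0.116,0,50],[-5,0,10,0,0.116,0,50]]'; python3 -m inch '[[-5,0,10,0,0.116,0,50],[-5,0,10,0,0.116,0,50],[-5,0,10,0,0.116,0,50],[-5,0,10,0,0.116,0,50],[-5,0,10,0,0.116,0,50]]'
python3 - <<'E'
from h import *
show()
for n in("side","top"): cv2.imwrite(f"pics/{n}9.png",grab_frame(n))
a=cv2.imread("pics/side9.png")[70:200,140:270];b=cv2.imread("pics/top9.png")[160:290,60:190]
cv2.imwrite("pics/c10.png",cv2.resize(np.hstack([a,b]),None,fx=3,fy=3,interpolation=cv2.INTER_CUBIC))
E
```

```text
t: 9.65
tool_pos: [0.4966, 0.3131, 0.2576]
orientation: [2.33, 0.619, -1.534]
force: [0.5, 0.2, -2.1]
width: 0.0591
t: 10.28
tool_pos: [0.4492, 0.2859, 0.2474]
orientation: [2.779, 0.739, -0.831]
force: [-0.2, -0.4, -1.0]
width: 0.0584
t: 10.9
tool_pos: [0.4141, 0.2659, 0.2095]
orientation: [3.035, 0.808, -0.002]
force: [-0.7, 0.5, -0.8]
width: 0.0586
t10.90 p [0.4141 0.2659 0.2095] x [ 0.868  0.497 -0.002] z [-0.001 -0.001 -1.   ] F [-0.7  0.5 -0.8] M [-0.02  0.03  0.04] w 0.0586 q [ 0.34 -0.09  1.99 -0.    1.24  1.39]
```

View pics/c10.png

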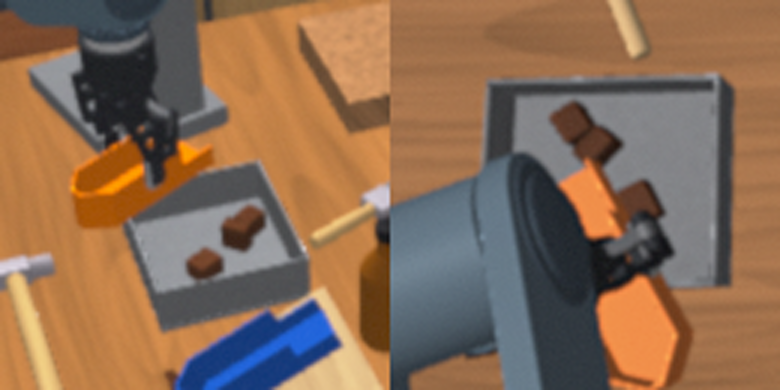

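All three blocks lie in the tray, at top-crop (570,122), (598,145) and (640,200), and the shell is empty. Now I'll measure the jig more finely.

Run:
```python
from h import *
up("pics/top9.png",(315,155,400,260),7,"pics/j1.png")
im=cv2.imread("pics/side9.png");up(im,(230,245,330,315),7.9,"pics/j2.png")
```

```text
(no output)
```

View pics/j1.png

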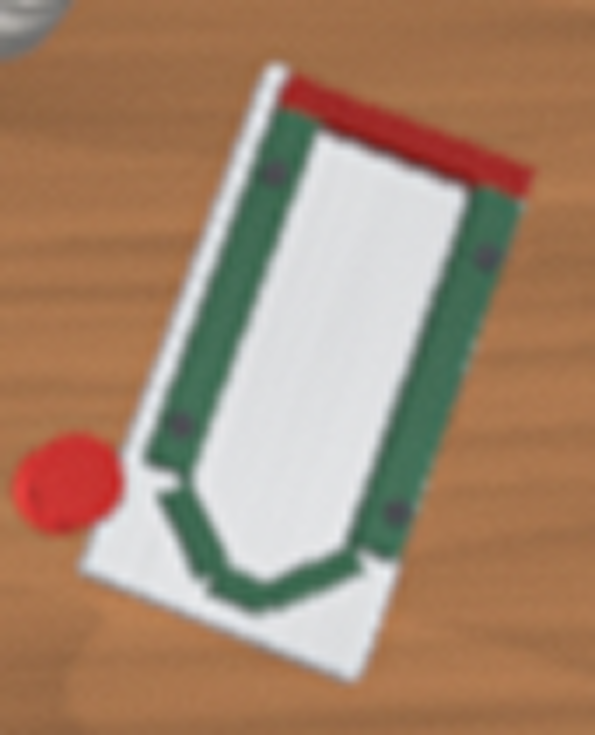

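View pics/j2.png

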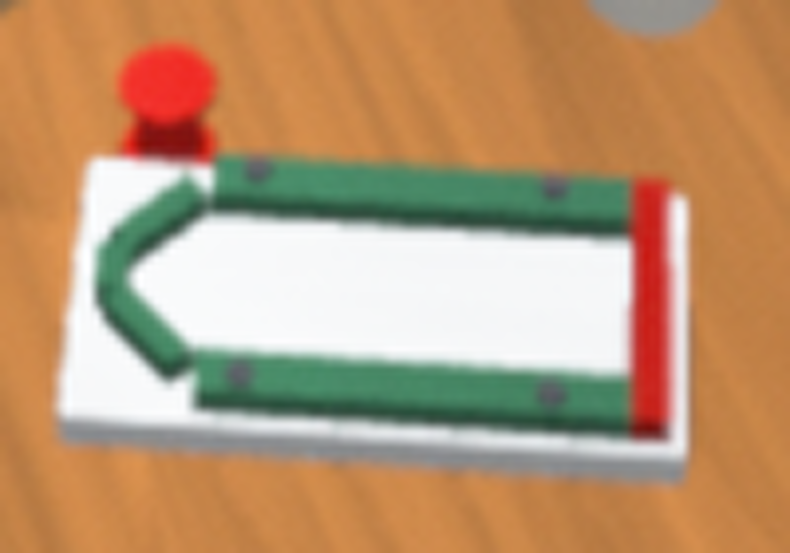

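Run:
```python
from h import *
np.set_printoptions(precision=4,suppress=True)
T=lambda x,y:((x+.5)/7-.5+315,(y+.5)/7-.5+155)
S=lambda x,y:((x+.5)/7.9-.5+230,(y+.5)/7.9-.5+245)
scr={"LT":((273,172),(555,186)),"LH":((180,424),(259,168)),"RT":((487,257),(552,394)),"RH":((397,512),(239,374))}
P={}
for k,(a,b) in scr.items():
    P[k]=[tri(T(*a),S(*b))[0],onz("top",T(*a),.032),onz("side",S(*b),.032)];print(k,*P[k],tri(T(*a),S(*b))[1])
for i,n in enumerate(("tri","top","side")):
    ax=(P["LT"][i]+P["RT"][i]-P["LH"][i]-P["RH"][i]);ay=(P["LT"][i]+P["LH"][i]-P["RT"][i]-P["RH"][i])
    print(n,"mid",sum(P[k][i] for k in P)/4,"yawx",np.degrees(np.arctan2(ax[1],ax[0])),"yawy",np.degrees(np.arctan2(-ay[0],ay[1])),"len",np.linalg.norm(ax)/2,np.linalg.norm(ay)/2)
tl,hl,hr=[onz("top",T(*p),.018) for p in((272,65),(80,570),(357,683))]
print("top plate",tl,hl,hr,"ctr",(tl+hr)/2,np.linalg.norm(tl-hl),np.linalg.norm(hl-hr),np.degrees(np.arctan2(*(tl-hl)[[1,0]])),np.degrees(np.arctan2(*(hr-hl)[[0,1]]*np.array([1,-1]))))
q=[onz("side",S(*p),.018) for p in((90,157),(58,420),(685,462),(687,193))]
print("side plate",q,"ctr",sum(q)/4,np.linalg.norm(q[0]-q[3]),np.linalg.norm(q[1]-q[2]),np.linalg.norm(q[0]-q[1]),np.linalg.norm(q[3]-q[2]),np.degrees(np.arctan2(*(q[2]-q[1])[[1,0]])))
# inner pocket corners on floor: red/left rail etc top view
```

```text
LT [ 0.6005 -0.2649  0.0328] [ 0.6007 -0.2652  0.032 ] [ 0.6007 -0.2644  0.032 ] 9.376304640567919e-05
LH [ 0.5047 -0.2227  0.0325] [ 0.5047 -0.2228  0.032 ] [ 0.5048 -0.2223  0.032 ] 0.00011095273074503582
RT [ 0.5658 -0.3442  0.0328] [ 0.5657 -0.3444  0.032 ] [ 0.5663 -0.3437  0.032 ] 0.0004500729657000991
RH [ 0.4695 -0.3016  0.0324] [ 0.4697 -0.3017  0.032 ] [ 0.4694 -0.3013  0.032 ] 0.00031364621586041656
tri mid [ 0.5351 -0.2833  0.0326] yawx -23.8305449641113 yawy -23.83642424833938 len 0.10503360367802152 0.0864492685862028
top mid [ 0.5352 -0.2835  0.032 ] yawx -23.89183425154914 yawy -23.87143175199183 len 0.10505893786321582 0.08649471648599652
side mid [ 0.5353 -0.2829  0.032 ] yawx -23.66791535166193 yawy -23.817556198242077 len 0.10522372904138891 0.08653075694214829
top plate [ 0.6468 -0.2724  0.018 ] [ 0.452  -0.1848  0.018 ] [ 0.4073 -0.2861  0.018 ] ctr [ 0.527  -0.2792  0.018 ] 0.21358916900149097 0.1107338810004546 -24.210576562233452 -23.79972407562037
side plate [array([ 0.4525, -0.1876,  0.018 ]), array([ 0.4082, -0.2895,  0.018 ]), array([ 0.6023, -0.375 ,  0.018 ]), array([ 0.6486, -0.2735,  0.018 ])] ctr [ 0.5279 -0.2814  0.018 ] 0.21406913970456498 0.21205142896860812 0.1111169929400301 0.11154313755077938 -23.772900718568234
```

Run:
```python
from h import *
np.set_printoptions(precision=4,suppress=True)
T=lambda x,y:((x+.5)/7-.5+315,(y+.5)/7-.5+155)
S=lambda x,y:((x+.5)/7.9-.5+230,(y+.5)/7.9-.5+245)
c=np.array([.5277,-.2799,.018]);J=shellpose(np.radians(-23.84),0)
f=lambda n,p,z:J.T@(onz(n,p,z)-c)*1000
print("red inner floor (x 87)",f("top",T(340,138),.018),f("top",T(440,177),.018))
print("red top inner  (x 87)",f("top",T(330,120),.032),f("top",T(450,168),.032))
print("red side top inner",f("side",S(630,290),.032),f("side",S(630,330),.032))
print("L rail inner top y=32",f("top",T(265,270),.032),"side floor",f("side",S(400,223),.018))
print("R rail inner top (y -32)",f("side",S(400,363),.032),"top: floor",f("top",T(415,345),.018))
print("heel inner top (x -87)",f("top",T(265,588),.032),f("side",S(126,275),.032))
```

```text
red inner floor (x 87) [88.3248 20.6571  0.    ] [ 88.5439 -20.5191   0.    ]
red top inner  (x 87) [88.6105 29.4966 14.    ] [ 88.4073 -19.3852  14.    ]
red side top inner [87.0403  1.524  14.    ] [ 87.1106 -14.9476  14.    ]
L rail inner top y=32 [23.6398 33.0364 14.    ] side floor [ 6.6747 33.7024  0.    ]
R rail inner top (y -32) [  9.4751 -34.4475  14.    ] top: floor [ 22.1473 -32.9364   0.    ]
heel inner top (x -87) [-89.7552  -7.1383  14.    ] [-86.8122  -5.8451  14.    ]
```

```bash
cat >> h.py <<'E'
JC=np.array([.5277,-.2799,.018]);JY=np.radians(-23.84);JS=shellpose(JY,0)
E
python3 - <<'E'
from h import *
s=read_state();p0=s["tool_pos"];R0=R.from_rotvec(s["orientation"]).as_matrix()
a=p0+[0.02,-.08,.05];print(plan(a,R0,2))
b=JC+JS@[GX,0,GZ+.10];print(b,plan(b,JS@D,13,a,R0))
E
```

```text
(2, array([-11.4,  39.7, -24.9]), array([0., 0., 0.]))
[ 0.52312661 -0.27787908  0.159     ] (13, array([ 4.1, 37.4,  7.6]), array([0.0003, 0.0006, 0.072 ]))
```

```bash
python3 -m inch '[[-11,40,-25,0,0,0,50],[-11,40,-25,0,0,0,50],[4,37,7.6,0,0,0.072,50],[4,37,7.6,0,0,0.072,50],[4,37,7.6,0,0,0.072,50]]'; python3 -m inch '[[4,37,7.6,0,0,0.072,50],[4,37,7.6,0,0,0.072,50],[4,37,7.6,0,0,0.072,50],[4,37,7.6,0,0,0.072,50],[4,37,7.6,0,0,0.072,50]]'; python3 -m inch '[[4,37,7.6,0,0,0.072,50],[4,37,7.6,0,0,0.072,50],[4,37,7.6,0,0,0.072,50],[4,37,7.6,0,0,0.072,50],[4,37,7.6,0,0,0.072,50]]'
python3 - <<'E'
from h import *
show()
b=JC+JS@[GX,0,GZ+.06];print(b,plan(b,JS@D))
E
```

```text
t: 11.62
tool_pos: [0.4952, 0.0899, 0.237]
orientation: [3.103, 0.472, -0.01]
force: [0.1, 0.8, -0.8]
width: 0.0587
t: 12.25
tool_pos: [0.5437, -0.0891, 0.199]
orientation: [3.137, -0.091, -0.01]
force: [0.3, 1.1, -1.6]
width: 0.0591
t: 12.88
tool_pos: [0.5259, -0.2737, 0.1615]
orientation: [3.069, -0.651, -0.009]
force: [0.3, 0.3, -2.4]
width: 0.0591
t12.88 p [ 0.5259 -0.2737  0.1615] x [ 0.914 -0.406 -0.005] z [-0.006 -0.003 -1.   ] F [ 0.3  0.3 -2.4] M [ 0.07 -0.03 -0.03] w 0.0591 q [-0.67  0.21  1.77 -0.01  1.16  1.32]
[ 0.52312661 -0.27787908  0.119     ] (1, array([-0.7,  4.7, 42.5]), array([ 0.0049,  0.0046, -0.0021]))
```

```bash
python3 -m inch '[[-1,4.5,21,0.005,0.004,-0.002,50],[0,0,21,0,0,0,50],[0,0,0,0,0,0,50]]'
python3 - <<'E'
from h import *
show()
b=JC+JS@[GX,0,GZ+.06];print(b,plan(b,JS@D))
for n in("side","top"): cv2.imwrite(f"pics/{n}10.png",grab_frame(n))
up("pics/top10.png",(310,145,410,265),6,"pics/j3.png")
up("pics/side10.png",(210,200,340,320),6,"pics/j4.png")
E
```

```text
t: 13.25
tool_pos: [0.522, -0.2755, 0.1175]
orientation: [-3.072, 0.646, 0.006]
force: [0.5, -0.1, -1.1]
width: 0.0591
t13.25 p [ 0.522  -0.2755  0.1175] x [ 0.915 -0.402 -0.004] z [-0.004  0.003 -1.   ] F [ 0.5 -0.1 -1.1] M [-0.01 -0.02 -0.04] w 0.0591 q [-0.68  0.27  1.8   0.    1.08  1.31]
[ 0.52312661 -0.27787908  0.119     ] (1, array([ 1.9,  1.7, -1.5]), array([-0.0012,  0.0043,  0.0019]))
```

View pics/j3.png

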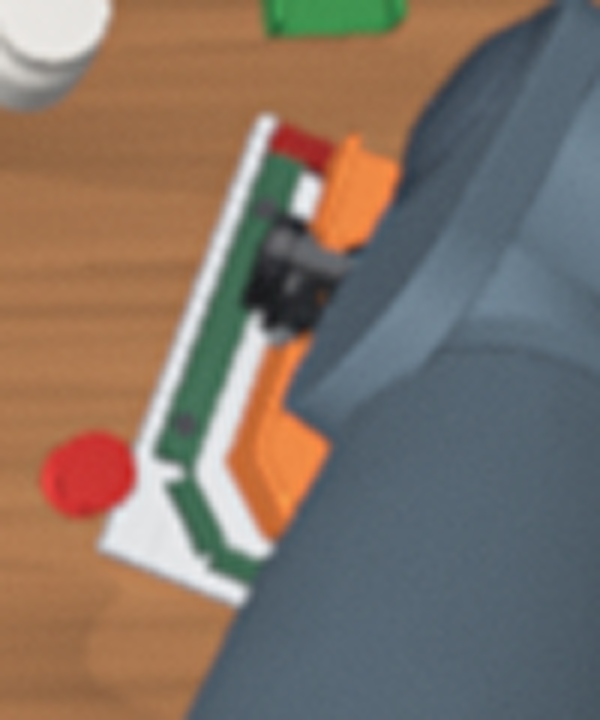

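View pics/j4.png

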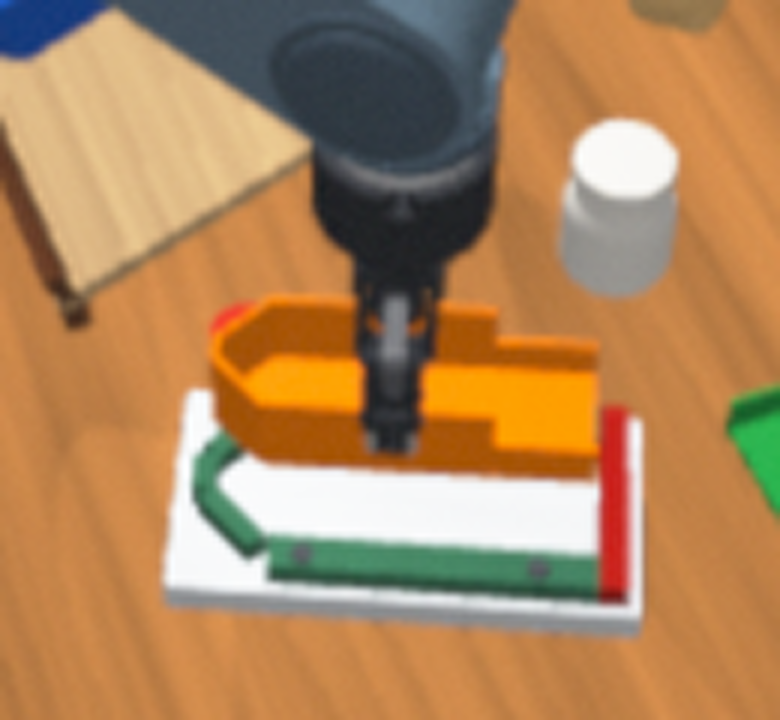

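```bash
cat >> h.py <<'E'
def onside(n,uv,ys):
    """point on the plane y_tool=-ys (shell frame about TCP), returned in shell axes (x,y,z) mm from TCP"""
    s=read_state();M=R.from_rotvec(s["orientation"]).as_matrix()@D;o,d=ray(n,uv)
    q=M.T@(o-s["tool_pos"]);e=M.T@d;t=(ys-q[1])/e[1];return (q+t*e)*1000
E
python3 - <<'E'
from h import *
np.set_printoptions(precision=1,suppress=True)
S=lambda x,y:((x+.5)/6-.5+210,(y+.5)/6-.5+200)
T=lambda x,y:((x+.5)/6-.5+310,(y+.5)/6-.5+145)
for nm,p,y,exp in[("toe R bottom",(594,479),-.03,(90,-41)),("R corner bottom",(268,463),-.03,(-56,-41)),("mid bottom",(450,473),-.03,(0,-41)),
 ("toe L top inner",(598,343),.03,(90,-17)),("step L top",(497,308),.03,(45,4)),("stepR top",(496,415),-.03,(45,4)),("Rcorner top",(262,405),-.03,(-56,4))]:
    print(nm,onside("side",S(*p),y),exp)
print("toe L top (top view)",onside("top",T(353,137),.03),"(90,-17)  L corner bottom", onside("top",T(230,460),.03),"Lcorner top",onside("top",T(247,440),.03))
E
```

```text
toe R bottom [ 87.2 -30.  -37.9] (90, -41)
R corner bottom [-55. -30. -41.] (-56, -41)
mid bottom [ 24.7 -30.  -40.1] (0, -41)
toe L top inner [ 87.5  30.  -19.3] (90, -17)
step L top [41.8 30.   1.3] (45, 4)
stepR top [ 42.8 -30.    3.9] (45, 4)
Rcorner top [-57.1 -30.    1. ] (-56, 4)
toe L top (top view) [ 85.8  30.  -17.9] (90,-17)  L corner bottom [-58.4  30.  -29.1] Lcorner top [-51.7  30.  -12.2]
```

The shell hangs over the jig, toe towards the red bar. Side-crop points are toe corner (594,479) and heel corner (268,463). The grasp reads 2–5 mm behind the shell centre, so I take 3.5 mm. I'll go down to just above the rails and check again.

```bash
sed -i 's/^GX,GZ=.*/GX,GZ=-.0035,.041/' h.py
python3 - <<'E'
from h import *
print(plan(JC+JS@[GX,0,GZ+.02],JS@D,3))
E
```

```text
(3, array([ 0.6,  0.6, 13.6]), array([ 0.    , -0.0003,  0.0008]))
```

```bash
python3 -m inch '[[1,1,18,0,0,0.001,50],[1,0.5,18,0,0,0.001,50],[0,0,4,0,0,0,50],[0,0,0,0,0,0,50],[0,0,0,0,0,0,50]]'
python3 - <<'E'
from h import *
show()
for n in("side","top"): cv2.imwrite(f"pics/{n}11.png",grab_frame(n));show()
print(plan(JC+JS@[GX,0,GZ+.02],JS@D,1))
up("pics/top11.png",(310,145,410,265),6,"pics/j5.png")
up("pics/side11.png",(220,220,330,320),7,"pics/j6.png")
E
```

```text
t: 13.98
tool_pos: [0.5243, -0.2782, 0.0794]
orientation: [3.073, -0.649, 0.003]
force: [0.1, -0.1, -1.4]
width: 0.0587
t13.97 p [ 0.5243 -0.2782  0.0794] x [ 0.915 -0.404  0.002] z [ 0.002 -0.001 -1.   ] F [ 0.1 -0.1 -1.4] M [0.01 0.03 0.01] w 0.0587 q [-0.68  0.33  1.8   0.    1.01  1.31]
t14.03 p [ 0.5243 -0.2782  0.0796] x [ 0.915 -0.404  0.002] z [ 0.002 -0.001 -1.   ] F [-0.3  0.3 -1.6] M [-0.02 -0.03  0.  ] w 0.0586 q [-0.68  0.33  1.8   0.    1.01  1.31]
t14.07 p [ 0.5243 -0.2782  0.0796] x [ 0.915 -0.404  0.002] z [ 0.002 -0.001 -1.   ] F [ 0.5 -0.7 -1.6] M [-0.01 -0.02 -0.01] w 0.0589 q [-0.68  0.33  1.8   0.    1.01  1.31]
(1, array([0.3, 0.1, 0.6]), array([ 0.0002, -0.002 ,  0.0001]))
```

View pics/j5.png

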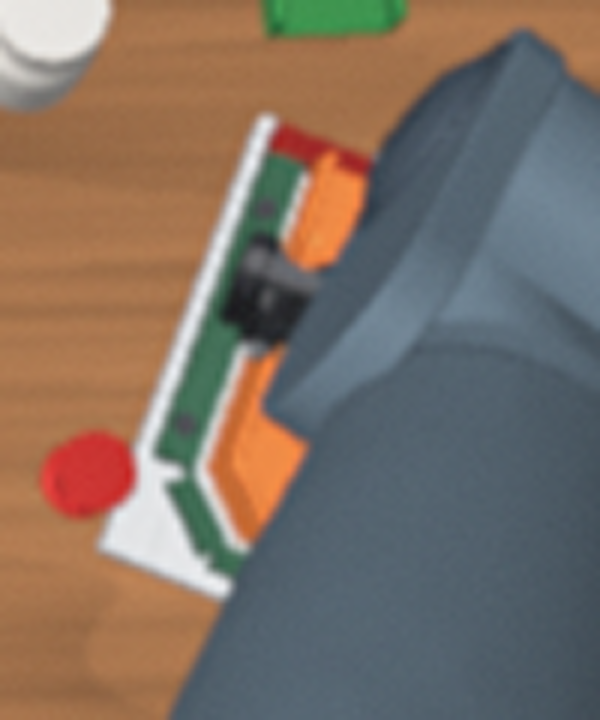

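View pics/j6.png

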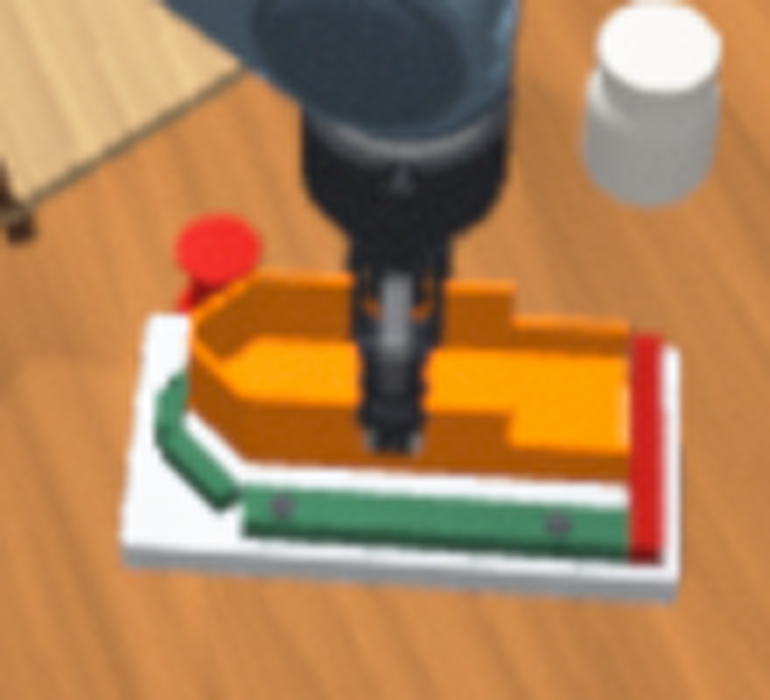

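Run:
```python
from h import *
np.set_printoptions(precision=1,suppress=True)
S=lambda x,y:((x+.5)/7-.5+220,(y+.5)/7-.5+220)
T=lambda x,y:((x+.5)/6-.5+310,(y+.5)/6-.5+145)
def jp(n,uv,y=None,z=None):
    o,d=ray(n,uv);q=JS.T@(o-JC);e=JS.T@d
    t=(y-q[1])/e[1] if y is not None else (z-q[2])/e[2];return (q+t*e)*1000
print("Rtoe bottom",jp("side",S(630,482),y=-.03),"Rcorner bottom",jp("side",S(247,462),y=-.03))
print("step R",jp("side",S(509,413),y=-.03),"step L",jp("side",S(515,283),y=.03),"Rcorner top",jp("side",S(240,400),y=-.03), "Lcorner top",jp("side",S(262,273),y=.03))
print("heel face top R",jp("side",S(191,350),z=.065))
# left bottom edge seen from the top, height ~.020
for p in((208,465),(225,412),(238,378)): print("L bottom edge",jp("top",T(*p),z=.020))
print("rail inner L", [jp("top",T(*p),z=.014) for p in((201,450),(238,345),(299,180))])
print("L top edge toe",jp("top",T(318,160),z=.044), jp("top",T(287,245),z=.044))
# side: bottom R edge
for p in((300,464),(460,473),(590,480)): print("R bottom",jp("side",S(*p),z=.02))
print("R rail inner top",[jp("side",S(*p),z=.014) for p in((300,487),(450,494),(600,503))])
```

```text
Rtoe bottom [ 87.  -30.   26.2] Rcorner bottom [-59.  -30.   22.7]
step R [ 39.4 -30.   65.7] step L [39.9 30.  66.6] Rcorner top [-61.2 -30.   62.9] Lcorner top [-57.8  30.   63.1]
heel face top R [-81.6 -10.   65. ]
L bottom edge [-58.6  28.3  20. ]
L bottom edge [-34.   29.3  20. ]
L bottom edge [-17.7  29.1  20. ]
rail inner L [array([-52.4,  32.2,  14. ]), array([-2.3, 32.8, 14. ]), array([78.7, 32.6, 14. ])]
L top edge toe [79.9 33.9 44. ] [39.1 33.9 44. ]
R bottom [-38.8 -27.4  20. ]
R bottom [ 22.6 -26.7  20. ]
R bottom [ 72.2 -26.   20. ]
R rail inner top [array([-38.3, -33.8,  14. ]), array([ 19.2, -32.5,  14. ]), array([ 76.5, -32.1,  14. ])]
```

Readings against the jig frame:
- **Lengthwise:** wall steps at 39.4 and 39.9 mm, against 40 expected, so x is good.
- **Sideways:** edges at about +29 and -29 mm, so it is centred.
- **Pitch:** both the bottom and top edges say the shell sits about 1.3° toe-up in the grip.

I'll take out the pitch, then go down in small steps, watching the force.

```bash
python3 -m inch '[[0,0,3,0,-0.02,0,50],[0,0,3,0,0,0,50],[0,0,2,0,0,0,50],[0,0,0,0,0,0,50]]'
python3 - <<'E'
from h import *
show()
for n in("side",): cv2.imwrite(f"pics/{n}12.png",grab_frame(n));show()
up("pics/side12.png",(220,220,330,320),7,"pics/j7.png")
E
```

```text
t: 14.58
tool_pos: [0.5237, -0.2778, 0.0706]
orientation: [-3.069, 0.648, 0.03]
force: [0.7, 0.8, -0.7]
width: 0.0588
t14.57 p [ 0.5237 -0.2778  0.0706] x [ 0.915 -0.404 -0.02 ] z [-0.018  0.008 -1.   ] F [ 0.7  0.8 -0.7] M [ 0.04 -0.09  0.03] w 0.0588 q [-0.68  0.35  1.79 -0.01  1.02  1.31]
t14.62 p [ 0.5237 -0.2778  0.0707] x [ 0.915 -0.404 -0.02 ] z [-0.018  0.008 -1.   ] F [-0.5 -0.2 -1.9] M [ 0.02 -0.03 -0.01] w 0.0589 q [-0.68  0.35  1.79 -0.01  1.02  1.31]
```

View pics/j7.png

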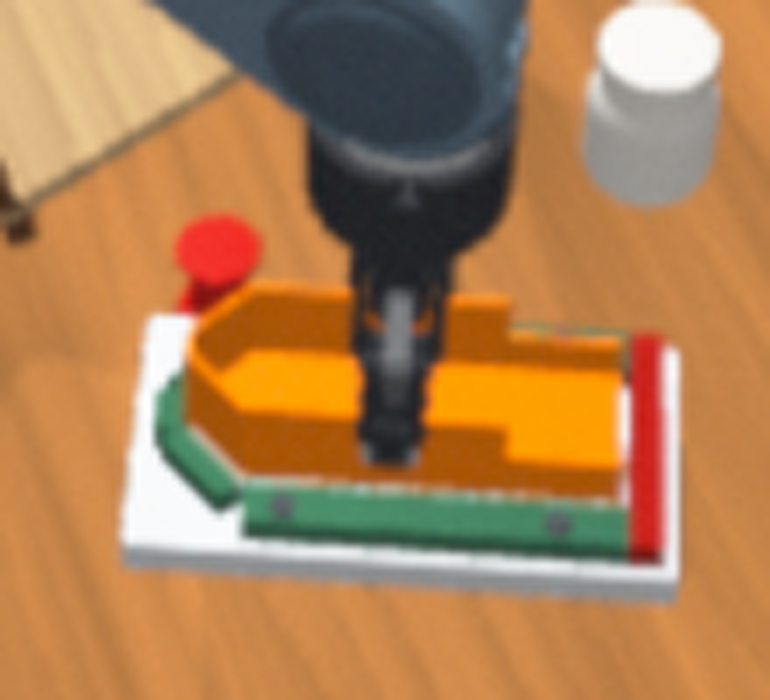

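Run:
```python
from h import *
np.set_printoptions(precision=1,suppress=True)
S=lambda x,y:((x+.5)/7-.5+220,(y+.5)/7-.5+220)
def jp(n,uv,y=None,z=None):
    o,d=ray(n,uv);q=JS.T@(o-JC);e=JS.T@d
    t=(y-q[1])/e[1] if y is not None else (z-q[2])/e[2];return (q+t*e)*1000
print("Rtoe bottom",jp("side",S(618,499),y=-.03),"Rcorner bottom",jp("side",S(243,477),y=-.03),"Rtoe top",jp("side",S(618,465),y=-.03))
print("step R",jp("side",S(506,430),y=-.03),"step L",jp("side",S(511,298),y=.03),"Rcorner top",jp("side",S(237,412),y=-.03), "Lcorner top",jp("side",S(256,283),y=.03), "toe L top",jp("side",S(622,342),y=.03))
print("floor toe edge",jp("side",S(619,420),y=0))
print("red",jp("side",S(630,420),z=.014))
s=read_state();print((JS.T@(s["tool_pos"]-JC))*1000)
```

```text
Rtoe bottom [ 83.3 -30.   14.4] Rcorner bottom [-60.7 -30.   12.5] Rtoe top [ 81.8 -30.   36.9]
step R [ 38.8 -30.   54.8] step L [38.8 30.  57.1] Rcorner top [-62.5 -30.   55.1] Lcorner top [-60.2  30.   56.5] toe L top [83.2 30.  33.4]
floor toe edge [82.8  0.  23.6]
red [87.7  7.2 14. ]
[-4.5  0.3 52.7]
```

The pitch is out (tops 55.1/54.8 and 56.5/57.1) and the shell sits about 1.3 mm heelward, so I shift 1.2 mm to the toe and continue down slowly.

```bash
python3 -m inch '[[1.2,0,0,0,0,0,50],[0,0,2.5,0,0,0,50],[0,0,2.5,0,0,0,50],[0,0,0,0,0,0,50]]'
python3 - <<'E'
from h import *
show()
s=read_state();print((JS.T@(s["tool_pos"]-JC))*1000)
E
```

```text
t: 15.12
tool_pos: [0.5246, -0.2782, 0.0655]
orientation: [-3.069, 0.648, 0.031]
force: [-1.1, 0.3, -2.1]
width: 0.0591
t15.12 p [ 0.5246 -0.2782  0.0655] x [ 0.915 -0.404 -0.02 ] z [-0.018  0.008 -1.   ] F [-1.1  0.3 -2.1] M [-0.01 -0.03 -0.01] w 0.0591 q [-0.68  0.36  1.79 -0.01  1.01  1.31]
[-3.50521594  0.31339627 47.49796293]
```

```bash
python3 -m inch '[[0,0,2,0,0,0,50],[0,0,1.5,0,0,0,50],[0,0,0,0,0,0,50]]'
python3 - <<'E'
from h import *
show()
cv2.imwrite(f"pics/side13.png",grab_frame("side"))
up("pics/side13.png",(220,220,330,320),7,"pics/j8.png")
E
```

```text
t: 15.5
tool_pos: [0.5247, -0.2783, 0.0622]
orientation: [-3.07, 0.648, 0.03]
force: [0.2, 0.2, -1.9]
width: 0.0591
t15.50 p [ 0.5247 -0.2783  0.0622] x [ 0.915 -0.404 -0.02 ] z [-0.018  0.008 -1.   ] F [ 0.2  0.2 -1.9] M [ 0.02  0.   -0.03] w 0.0591 q [-0.68  0.37  1.79 -0.01  1.    1.31]
```

View pics/j8.png

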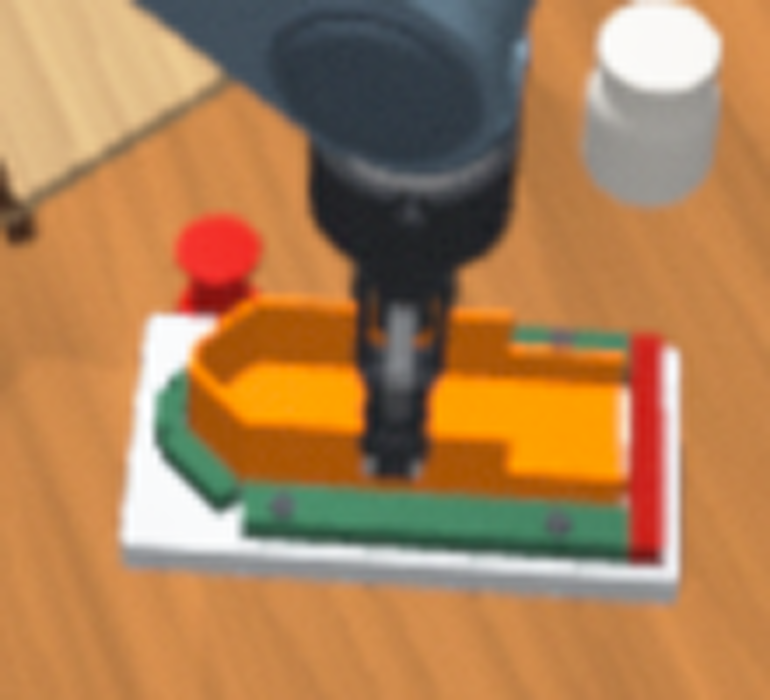

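The bottom is now below the rail tops, with no contact force and even gaps. Easing on down.

```bash
python3 -m inch '[[0,0,1.5,0,0,0,50],[0,0,1,0,0,0,50],[0,0,0,0,0,0,50]]';python3 -m inch '[[0,0,1,0,0,0,50],[0,0,0,0,0,0,50]]'
python3 - <<'E'
from h import *
show()
E
```

```text
t: 15.92
tool_pos: [0.5247, -0.2783, 0.0599]
orientation: [-3.07, 0.648, 0.03]
force: [0.2, 0.5, -1.6]
width: 0.0591
t: 16.18
tool_pos: [0.5248, -0.2784, 0.0593]
orientation: [-3.07, 0.648, 0.03]
force: [-2.6, 1.5, 3.0]
width: 0.0591
t16.18 p [ 0.5248 -0.2784  0.0593] x [ 0.915 -0.404 -0.019] z [-0.018  0.008 -1.   ] F [-2.6  1.5  3. ] M [ 0.07  0.15 -0.03] w 0.0591 q [-0.68  0.37  1.79 -0.01  1.    1.31]
```

Contact came at TCP z 59.3 mm, with the shell bottom at the pocket floor and about 4 N of press. I'll check the seating in both views before letting go.

```bash
python3 -m inch '[[0,0,0.5,0,0,0,50],[0,0,0,0,0,0,50]]'
python3 - <<'E'
from h import *
show()
for n in("side","top"): cv2.imwrite(f"pics/{n}14.png",grab_frame(n))
up("pics/side14.png",(220,220,330,320),7,"pics/j9.png")
np.set_printoptions(precision=1,suppress=True)
E
```

```text
t: 16.42
tool_pos: [0.5248, -0.2784, 0.059]
orientation: [-3.07, 0.648, 0.029]
force: [-4.4, 2.5, 7.5]
width: 0.0588
t16.43 p [ 0.5248 -0.2784  0.059 ] x [ 0.915 -0.404 -0.019] z [-0.018  0.008 -1.   ] F [-4.4  2.5  7.5] M [ 0.09  0.27 -0.07] w 0.0588 q [-0.68  0.37  1.79 -0.01  1.    1.31]
```

View pics/j9.png

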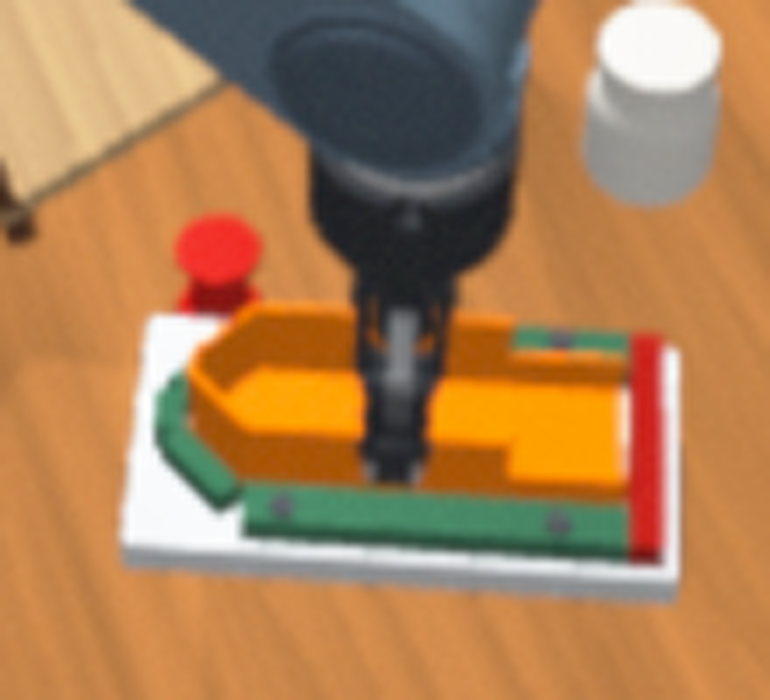

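Run:
```python
from h import *
np.set_printoptions(precision=1,suppress=True)
S=lambda x,y:((x+.5)/7-.5+220,(y+.5)/7-.5+220)
def jp(n,uv,y=None,z=None):
    o,d=ray(n,uv);q=JS.T@(o-JC);e=JS.T@d
    t=(y-q[1])/e[1] if y is not None else (z-q[2])/e[2];return (q+t*e)*1000
print("step R",jp("side",S(508,447),y=-.03),"step L",jp("side",S(512,317),y=.03),"Rcorner top",jp("side",S(238,429),y=-.03), "Lcorner top",jp("side",S(252,302),y=.03), "toe L top",jp("side",S(627,355),y=.03),"toe R top",jp("side",S(627,484),y=-.03))
print("floor toe edge",jp("side",S(620,420),y=0))
```

```text
step R [ 40.  -30.   43.9] step L [39.7 30.  45. ] Rcorner top [-62.2 -30.   44.1] Lcorner top [-61.9  30.   44.2] toe L top [85.7 30.  25.1] toe R top [ 86.  -30.   24.8]
floor toe edge [83.2 -0.  23.7]
```

The wall tops read 43.9–45.0 mm above the pocket floor (45 expected), the toe tops 25 mm (24 expected), and the step is at x = 40. It is home and level. I'll release with a partial opening, so the fingers stay clear of the spool, and retreat straight up.

```bash
python3 -m inch '[[0,0,-0.7,0,0,0,50],[0,0,0,0,0,0,64],[0,0,0,0,0,0,70],[0,0,0,0,0,0,70],[0,0,0,0,0,0,70]]'
python3 - <<'E'
from h import *
show()
E
python3 -m inch '[[0,0,-6,0,0,0,70],[0,0,-12,0,0,0,70],[0,0,-25,0,0,0,70],[0,0,-35,0,0,0,70],[0,0,-40,0,0,0,70]]'
python3 -m inch '[[-45,0,-40,0,0,0,70],[-50,0,-40,0,0,0,70],[-50,0,-20,0,0,0,70],[0,0,0,0,0,0,70]]'
python3 - <<'E'
from h import *
show()
for n in("side","top"): cv2.imwrite(f"pics/{n}15.png",grab_frame(n))
up("pics/side15.png",(220,220,330,320),7,"pics/k1.png")
up("pics/top15.png",(310,145,410,265),6,"pics/k2.png")
E
```

```text
t: 17.15
tool_pos: [0.5247, -0.2783, 0.059]
orientation: [-3.07, 0.648, 0.03]
force: [0.1, -0.3, 0.4]
width: 0.0703
t17.15 p [ 0.5247 -0.2783  0.059 ] x [ 0.915 -0.404 -0.019] z [-0.018  0.008 -1.   ] F [ 0.1 -0.3  0.4] M [-0.04  0.01 -0.03] w 0.0703 q [-0.68  0.37  1.79 -0.01  1.    1.31]
t: 17.77
tool_pos: [0.5267, -0.2791, 0.1787]
orientation: [-3.07, 0.648, 0.029]
force: [0.6, -0.6, 0.3]
width: 0.0701
t: 18.27
tool_pos: [0.3961, -0.2215, 0.2823]
orientation: [-3.073, 0.65, 0.02]
force: [0.4, 0.0, 0.4]
width: 0.0699
t18.27 p [ 0.3961 -0.2215  0.2823] x [ 0.914 -0.405 -0.012] z [-0.012  0.003 -1.   ] F [0.4 0.  0.4] M [ 0.01 -0.01  0.01] w 0.0699 q [-0.76 -0.25  2.   -0.01  1.4   1.23]
```

View pics/k1.png

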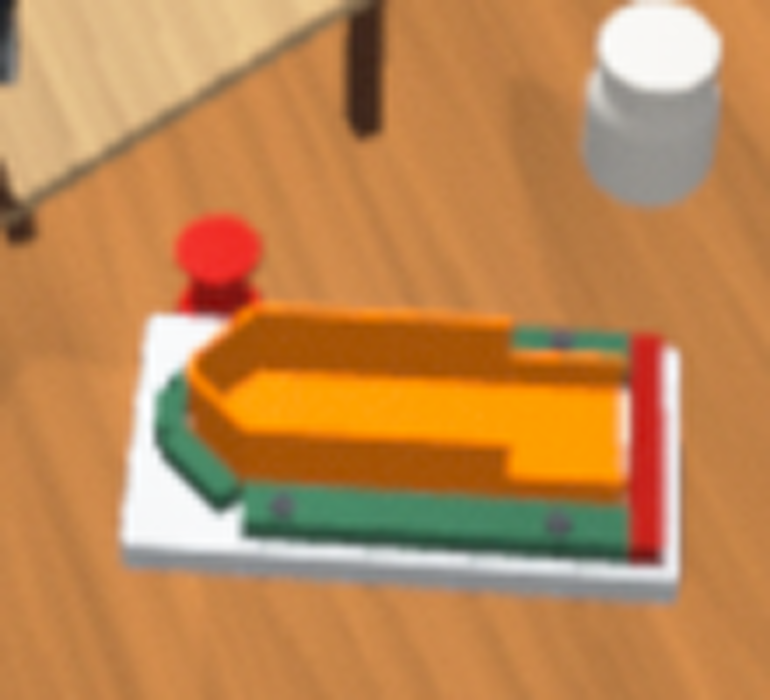

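View pics/k2.png

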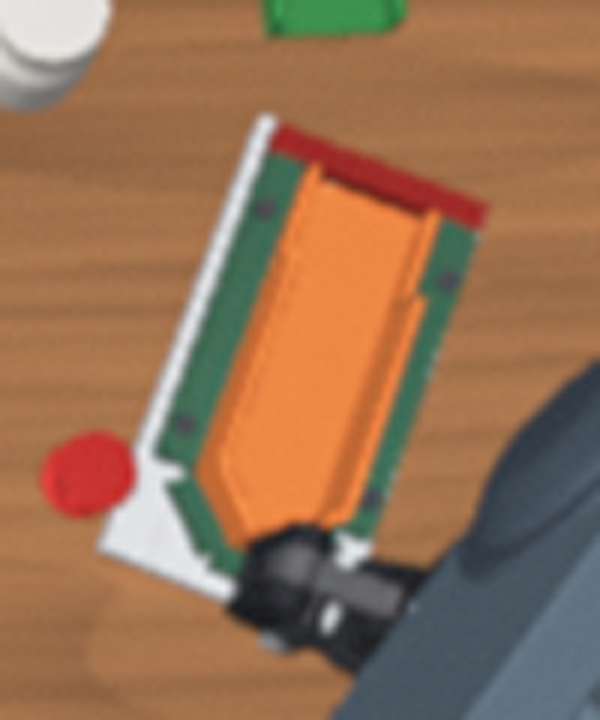

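View pics/top15.png

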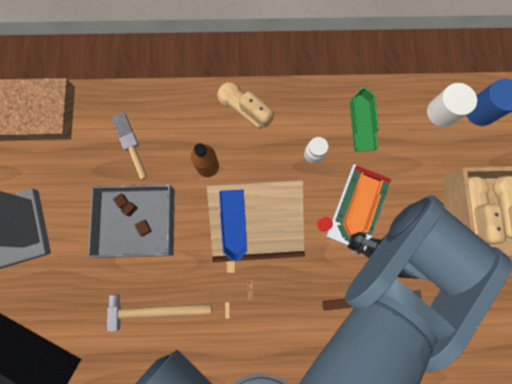

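The top view shows the shell seated in the pocket at (362,205), toe at the red bar. Three blocks are in the tray at (121,200), (130,209) and (143,228). The blue shell, spool and bottle are where they were. The side view is unchanged since release, with level wall tops, so I'm handing in.

Run:
```python
from h import *
a,b=cv2.imread("pics/top0.png"),cv2.imread("pics/top15.png")
d=cv2.absdiff(a,b).max(2);print("blue shell diff",d[185:262,215:252].max(),"spool",d[215:233,316:331].max(),"bottle",d[140:178,188:220].max())
print(hand_in())
```

```text
blue shell diff 8 spool 7 bottle 10
the job is handed in; nothing more can be done
None
```

I took the orange shell off the rack, tipped all three blocks into the grey tray, set the empty shell in the jig pocket with its toe at the red bar, and let go. I handed the job in at about 18 s of the 58 s allowed.

- **Seating:** Just before release the wall tops read 43.9–45.0 mm above the pocket floor (45 expected), and the toe walls about 25 mm (24 expected). After release I compared the side view by eye only; it looked the same.
- **Blocks and bystanders:** The last top picture shows all three blocks lying in the tray. The image patches around the blue shell, spool and bottle match the first picture to within noise. The arm hid part of the rasp in that picture, so I could not recheck it fully.
- **Forces:** The highest wrist force I read was about 13 N, when the jaws closed on the rack. The press into the pocket was about 9 N. I read the force only at the end of each move, so short peaks between readings were not seen.
- **Small disagreements:** The shell sat about 1.3° toe-up in the grip and was up to about 1.5 mm off lengthwise; I corrected both before lowering it. The toe gap in the side view could only be read to 1–2 mm: one reading of the toe edge gave 83 mm and another 86 mm (85 expected).

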